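Gauge three cement tiles and sort them

ROBOT

A 6-joint arm with a two-finger parallel gripper is mounted at the origin on the work surface. World frame = base frame: x ahead of the robot, y to its left, z up, the work surface at z = 0. Lengths are in m, angles in rad, forces in N, time in s.
With the tool pointing down it reaches from about 0.375 to 0.9 m from the base axis. Payload 3.1 kg.
Tool frame: the origin (TCP) lies on the centre line of the jaws, within the pads' length; the fingertips stand 19 mm ahead of it and the grasp point (between the pads) is the TCP; z points along the fingers, y is the line along which they close (so a half turn about z gives the same grasp; the last joint's range is limited). The gripper opens to 85 mm and grips with 20 to 120 N. Pads are 22 mm wide; open, the fingers measure 114 mm over their backs; the gripper's body (76 mm by 85 mm) begins 54 mm behind the grasp point. The pads swing forward as they close: fully open they stand 13 mm farther back than shut.
Start: joints at [1.095, 0.527, 1.433, -0, 1.181, -0.178], TCP at [0.183, 0.598, 0.25] pointing down, gripper open.
Joint ranges: [-3.08, 3.08], [-0.75, 2.2], [0.22, 2.44], [-1.43, 4.57], [0, 2.65], [-2.85, 2.85]. Speed limits (rad/s): [2.79, 2.79, 3.14, 3.14, 3.14, 3.14].

INTERFACE

Orientations are given as a unit quaternion [x, y, z, w].
In Python, from station import manip gives the robot as it stands.
- The arm moves only by the tool servo_tool, never from a script. Its argument "rows" is a list that holds one entry, the list of rows, each a list of 7 numbers: the turn, a rotation vector about the tool's x, y, z in degrees, then the shift along the tool's x, y, z in m, then the gripper command: -1 is shut, 1 is fully open, values between are in proportion. In form: [[[wx, wy, wz, tx, ty, tz, jaw], ...]]. A call has 1 to 8 rows; each row shifts and turns the commanded pose from where the row before left it, along the tool's axes as they then stand; what a row does not reach is not made up. A row lasts 1/12 s, in which the tool goes at most 41.7 mm and 7.16 degrees, less where a joint would pass 70% of its speed; a pose out of reach is approached as far as the arm can. A call is refused whole if a number of a shift passes 0.0417 or a number of a turn 7.16, either way. A call with a gripper value outside its range is refused whole. The fingers move at their own pace and stop on an object; "squeeze" is the grip in N (left out, the last holds). Time passes only in rows, so rows that do not move let the fingers close. It gives the time, the measured TCP pose, the force, the opening and the grip force at its end, in the units of the state.
- manip.sense(): the state, without advancing time (a new reading comes with each control period).
- manip.snapshot(name): name is "scene" or "top" or "wrist"; returns the picture (400x640x3 uint8, blue, green, red); there is no depth.
- manip.camera_info(name): a dict with "K" (3x3 intrinsics, pixels), "k1" (the pictures are not rectified: a ray, as slopes to the right and down, at radius r is drawn at 1 + k1 r^2 times it, then the intrinsics apply), "camera_from_world" (4x4, takes a point from world to camera coordinates). Camera axes: x right, y down, z forward; pixel columns grow to the right and rows downward; lengths in m; the calibration is good to about 2 mm. A picture is of the moment at which its call begins: read the wrist's pose just before it. camera_info takes no time and is no camera call; for the wrist camera it gives the pose at the moment of the call.
- manip.sign_off(): hands the job in; it is judged then, once.
The state is a dict: "t": time; "q": joint angles; "qd": joint speeds; "tau": joint torques, N m; "tcp_pos": TCP position; "tool_rot": TCP orientation; "force": force on the tool from outside, world axes, zero at the start; "ft_torque": the same for the moment, N m; "finger_gap": opening from 0.0 (shut) to 1.0 (fully open); "gripper_force": force on a finger pad.
Only numpy, scipy, OpenCV 4.12 (cv2) and the standard library are available. Lean on these libraries where they do the work, as an engineer would, in place of code of your own. Each camera call takes 0.05 s, during which the arm holds its last target. There are 200 camera calls.

TASK

Check the three cement border tiles in the stepped length gauge, one at a time: keep each tile level and lower it lengthwise into the gauge, without forcing, until it stops, then put it away before you touch the next, leaving the others where they lie till their turn. A tile that passes the upper (go) step and stops on the ledge of the lower (no-go) step is good and goes on the wooden board; one that does not enter the go step is too long and goes in the steel tray; one that drops through the no-go step to the gauge's base is too short and goes in the round pan. Lay each tile down flat, face up and lying wholly on the floor of its place, do not drop it, and do not move the other things on the bench.

Things in the scene. Friction and masses are not known exactly. Their poses are not given: they have to be found in the camera images.
- tile_a: Grey cement border tile with a terracotta-and-plaster face, 50 mm wide (its y) and 30 mm thick, lying face up on the bench; its length (along its x) is about 91, 100 or 109 mm, one of the three tiles each: they look alike and the gauge tells which it is. About 0.35 kg. Origin: centre of the underside; z up.
- tile_b: Grey cement border tile with a terracotta-and-plaster face, 50 mm wide (its y) and 30 mm thick, lying face up on the bench; its length (along its x) is about 91, 100 or 109 mm, one of the three tiles each: they look alike and the gauge tells which it is. About 0.35 kg. Origin: centre of the underside; z up.
- tile_c: Grey cement border tile with a terracotta-and-plaster face, 50 mm wide (its y) and 30 mm thick, lying face up on the bench; its length (along its x) is about 91, 100 or 109 mm, one of the three tiles each: they look alike and the gauge tells which it is. About 0.35 kg. Origin: centre of the underside; z up.
- gauge: Stepped steel length gauge fixed to the bench: two 44 mm wide, 54 mm high jaws facing each other along its x on a base plate, open at both sides (+y, -y) so fingers holding a tile by its width pass beside it. Outer length 186 mm. Origin: centre of the underside, z up. Base top (where a too-short tile stops) at z = 10 mm, 36 mm wide in y between the jaws, 64 mm wide under their outer ends.
- gauge_go (a point): Centre of the go step's mouth, 54 mm above the bench, axes as the gauge. Go gap 103 mm from 30 to 49 mm height, flaring at 45 degrees to 113 mm at the top (54 mm), so a too-long tile stops with its underside about 52 mm up. A tile that could pass may hang on the flare if held off centre: lift slightly, shift it along x and try again.
- gauge_nogo (a point): Centre of the no-go step's mouth, 30 mm above the bench, axes as the gauge: a square ledge, unflared, where a good tile's underside stops. No-go gap 95 mm from 30 down to 10 mm height. A too-short tile held a few mm off centre hangs on this ledge too: lift slightly, shift it along x both ways (2 mm or more) and try again before calling it good.
- board: Flat wooden carrying board for good tiles, no rim, 115 mm (its x) by 150 mm (its y), 10 mm thick, fixed. Origin: centre of the underside. A tile lies well along its y.
- tray: Rectangular steel tray with wire handles for too-long tiles, 115 mm (its x) by 150 mm (its y) outside, floor at 10 mm, walls 3 mm thick and 18 mm high, fixed. Origin: centre of the underside. A tile lies along its y.
- pan: Round black pan for too-short tiles, 150 mm across outside, flat floor at 10 mm of radius 65 mm, rim 20 mm high, fixed. Origin: centre of the underside.
- jar: Bystander: terracotta-coloured jar, 56 mm across, 65 mm high, beyond the gauge. Origin: centre of the underside.
- brush: Bystander: brush 140 mm long lying on the bench between the robot and the gauge. Origin: centre of the underside.
- rub_stone: Bystander: brick-red rubbing stone 55 x 90 x 35 mm on the left. Origin: centre of the underside.
- bowl: Bystander: small terracotta bowl, 84 mm across, 40 mm high, on the right. Origin: centre of the underside.
- trowel: Bystander: plastering trowel, 240 mm long, 33 mm high, beyond the task's things. Origin: behind its blade.
- divider: Bystander: brass pattern divider, 90 x 70 x 20 mm, near right. Origin: centre of the underside.
- tin: Bystander: green paint tin, 66 mm across, 90 mm high, near left. Origin: centre of the underside.

How it is judged:
On the way, in this order (a step that is already met when the one before it is completed fails the run):
1. a first tile is lowered into the gauge until it stops at its step (the others still where they lay) ((((x of tile_a in the frame of gauge between -0.012 and 0.012 m and y of tile_a in the frame of gauge between -0.02 and 0.02 m and z of tile_a in the frame of gauge between 0.044 and 0.064 m and angle between the x axis of tile_a and the x axis of gauge, either way round below 0.15 rad and angle between tile_a's own z axis and vertical below 0.12 rad and contact force between tile_a and gauge above 1 N) and distance of each of tile_b, tile_c from where it was at the start of the episode below 0.05 m) or ((x of tile_b in the frame of gauge between -0.012 and 0.012 m and y of tile_b in the frame of gauge between -0.02 and 0.02 m and z of tile_b in the frame of gauge between 0.026 and 0.034 m and angle between the x axis of tile_b and the x axis of gauge, either way round below 0.15 rad and angle between tile_b's own z axis and vertical below 0.12 rad and contact force between tile_b and gauge above 1 N) and distance of each of tile_a, tile_c from where it was at the start of the episode below 0.05 m) or ((x of tile_c in the frame of gauge between -0.012 and 0.012 m and y of tile_c in the frame of gauge between -0.02 and 0.02 m and z of tile_c in the frame of gauge between 0.006 and 0.015 m and angle between the x axis of tile_c and the x axis of gauge, either way round below 0.15 rad and angle between tile_c's own z axis and vertical below 0.12 rad and contact force between tile_c and gauge above 1 N) and distance of each of tile_a, tile_b from where it was at the start of the episode below 0.05 m))), for 0.1 s.
2. that tile is put away in its right place, released, the others still where they lay ((((x of tile_a in the frame of tray between -0.053 and 0.053 m and y of tile_a in the frame of tray between -0.072 and 0.072 m and z of tile_a in the frame of tray between 0.006 and 0.014 m and angle between tile_a's own z axis and vertical below 0.08 rad and contact force between tile_a and the fingers below 0.3 N) and distance of each of tile_b, tile_c from where it was at the start of the episode below 0.05 m) or ((x of tile_b in the frame of board between -0.045 and 0.045 m and y of tile_b in the frame of board between -0.06 and 0.06 m and z of tile_b in the frame of board between 0.006 and 0.014 m and angle between tile_b's own z axis and vertical below 0.08 rad and contact force between tile_b and the fingers below 0.3 N) and distance of each of tile_a, tile_c from where it was at the start of the episode below 0.05 m) or ((x of tile_c in the frame of pan between -0.05 and 0.05 m and y of tile_c in the frame of pan between -0.05 and 0.05 m and z of tile_c in the frame of pan between 0.006 and 0.014 m and angle between tile_c's own z axis and vertical below 0.08 rad and contact force between tile_c and the fingers below 0.3 N) and distance of each of tile_a, tile_b from where it was at the start of the episode below 0.05 m))), for 0.1 s.
3. a second tile is lowered into the gauge until it stops, the last one still where it lay ((((x of tile_a in the frame of tray between -0.053 and 0.053 m and y of tile_a in the frame of tray between -0.072 and 0.072 m and z of tile_a in the frame of tray between 0.006 and 0.014 m and angle between tile_a's own z axis and vertical below 0.08 rad and contact force between tile_a and the fingers below 0.3 N) and (x of tile_b in the frame of gauge between -0.012 and 0.012 m and y of tile_b in the frame of gauge between -0.02 and 0.02 m and z of tile_b in the frame of gauge between 0.026 and 0.034 m and angle between the x axis of tile_b and the x axis of gauge, either way round below 0.15 rad and angle between tile_b's own z axis and vertical below 0.12 rad and contact force between tile_b and gauge above 1 N) and distance of tile_c from where it was at the start of the episode below 0.05 m) or ((x of tile_a in the frame of tray between -0.053 and 0.053 m and y of tile_a in the frame of tray between -0.072 and 0.072 m and z of tile_a in the frame of tray between 0.006 and 0.014 m and angle between tile_a's own z axis and vertical below 0.08 rad and contact force between tile_a and the fingers below 0.3 N) and (x of tile_c in the frame of gauge between -0.012 and 0.012 m and y of tile_c in the frame of gauge between -0.02 and 0.02 m and z of tile_c in the frame of gauge between 0.006 and 0.015 m and angle between the x axis of tile_c and the x axis of gauge, either way round below 0.15 rad and angle between tile_c's own z axis and vertical below 0.12 rad and contact force between tile_c and gauge above 1 N) and distance of tile_b from where it was at the start of the episode below 0.05 m) or ((x of tile_b in the frame of board between -0.045 and 0.045 m and y of tile_b in the frame of board between -0.06 and 0.06 m and z of tile_b in the frame of board between 0.006 and 0.014 m and angle between tile_b's own z axis and vertical below 0.08 rad and contact force between tile_b and the fingers below 0.3 N) and (x of tile_a in the frame of gauge between -0.012 and 0.012 m and y of tile_a in the frame of gauge between -0.02 and 0.02 m and z of tile_a in the frame of gauge between 0.044 and 0.064 m and angle between the x axis of tile_a and the x axis of gauge, either way round below 0.15 rad and angle between tile_a's own z axis and vertical below 0.12 rad and contact force between tile_a and gauge above 1 N) and distance of tile_c from where it was at the start of the episode below 0.05 m) or ((x of tile_b in the frame of board between -0.045 and 0.045 m and y of tile_b in the frame of board between -0.06 and 0.06 m and z of tile_b in the frame of board between 0.006 and 0.014 m and angle between tile_b's own z axis and vertical below 0.08 rad and contact force between tile_b and the fingers below 0.3 N) and (x of tile_c in the frame of gauge between -0.012 and 0.012 m and y of tile_c in the frame of gauge between -0.02 and 0.02 m and z of tile_c in the frame of gauge between 0.006 and 0.015 m and angle between the x axis of tile_c and the x axis of gauge, either way round below 0.15 rad and angle between tile_c's own z axis and vertical below 0.12 rad and contact force between tile_c and gauge above 1 N) and distance of tile_a from where it was at the start of the episode below 0.05 m) or ((x of tile_c in the frame of pan between -0.05 and 0.05 m and y of tile_c in the frame of pan between -0.05 and 0.05 m and z of tile_c in the frame of pan between 0.006 and 0.014 m and angle between tile_c's own z axis and vertical below 0.08 rad and contact force between tile_c and the fingers below 0.3 N) and (x of tile_a in the frame of gauge between -0.012 and 0.012 m and y of tile_a in the frame of gauge between -0.02 and 0.02 m and z of tile_a in the frame of gauge between 0.044 and 0.064 m and angle between the x axis of tile_a and the x axis of gauge, either way round below 0.15 rad and angle between tile_a's own z axis and vertical below 0.12 rad and contact force between tile_a and gauge above 1 N) and distance of tile_b from where it was at the start of the episode below 0.05 m) or ((x of tile_c in the frame of pan between -0.05 and 0.05 m and y of tile_c in the frame of pan between -0.05 and 0.05 m and z of tile_c in the frame of pan between 0.006 and 0.014 m and angle between tile_c's own z axis and vertical below 0.08 rad and contact force between tile_c and the fingers below 0.3 N) and (x of tile_b in the frame of gauge between -0.012 and 0.012 m and y of tile_b in the frame of gauge between -0.02 and 0.02 m and z of tile_b in the frame of gauge between 0.026 and 0.034 m and angle between the x axis of tile_b and the x axis of gauge, either way round below 0.15 rad and angle between tile_b's own z axis and vertical below 0.12 rad and contact force between tile_b and gauge above 1 N) and distance of tile_a from where it was at the start of the episode below 0.05 m))), for 0.1 s.
4. the second tile is put away in its right place, released ((((x of tile_a in the frame of tray between -0.053 and 0.053 m and y of tile_a in the frame of tray between -0.072 and 0.072 m and z of tile_a in the frame of tray between 0.006 and 0.014 m and angle between tile_a's own z axis and vertical below 0.08 rad and contact force between tile_a and the fingers below 0.3 N) and (x of tile_b in the frame of board between -0.045 and 0.045 m and y of tile_b in the frame of board between -0.06 and 0.06 m and z of tile_b in the frame of board between 0.006 and 0.014 m and angle between tile_b's own z axis and vertical below 0.08 rad and contact force between tile_b and the fingers below 0.3 N) and distance of tile_c from where it was at the start of the episode below 0.05 m) or ((x of tile_a in the frame of tray between -0.053 and 0.053 m and y of tile_a in the frame of tray between -0.072 and 0.072 m and z of tile_a in the frame of tray between 0.006 and 0.014 m and angle between tile_a's own z axis and vertical below 0.08 rad and contact force between tile_a and the fingers below 0.3 N) and (x of tile_c in the frame of pan between -0.05 and 0.05 m and y of tile_c in the frame of pan between -0.05 and 0.05 m and z of tile_c in the frame of pan between 0.006 and 0.014 m and angle between tile_c's own z axis and vertical below 0.08 rad and contact force between tile_c and the fingers below 0.3 N) and distance of tile_b from where it was at the start of the episode below 0.05 m) or ((x of tile_b in the frame of board between -0.045 and 0.045 m and y of tile_b in the frame of board between -0.06 and 0.06 m and z of tile_b in the frame of board between 0.006 and 0.014 m and angle between tile_b's own z axis and vertical below 0.08 rad and contact force between tile_b and the fingers below 0.3 N) and (x of tile_c in the frame of pan between -0.05 and 0.05 m and y of tile_c in the frame of pan between -0.05 and 0.05 m and z of tile_c in the frame of pan between 0.006 and 0.014 m and angle between tile_c's own z axis and vertical below 0.08 rad and contact force between tile_c and the fingers below 0.3 N) and distance of tile_a from where it was at the start of the episode below 0.05 m))), for 0.1 s.
5. the last tile is lowered into the gauge until it stops ((((x of tile_a in the frame of tray between -0.053 and 0.053 m and y of tile_a in the frame of tray between -0.072 and 0.072 m and z of tile_a in the frame of tray between 0.006 and 0.014 m and angle between tile_a's own z axis and vertical below 0.08 rad and contact force between tile_a and the fingers below 0.3 N) and (x of tile_b in the frame of board between -0.045 and 0.045 m and y of tile_b in the frame of board between -0.06 and 0.06 m and z of tile_b in the frame of board between 0.006 and 0.014 m and angle between tile_b's own z axis and vertical below 0.08 rad and contact force between tile_b and the fingers below 0.3 N) and (x of tile_c in the frame of gauge between -0.012 and 0.012 m and y of tile_c in the frame of gauge between -0.02 and 0.02 m and z of tile_c in the frame of gauge between 0.006 and 0.015 m and angle between the x axis of tile_c and the x axis of gauge, either way round below 0.15 rad and angle between tile_c's own z axis and vertical below 0.12 rad and contact force between tile_c and gauge above 1 N)) or ((x of tile_a in the frame of tray between -0.053 and 0.053 m and y of tile_a in the frame of tray between -0.072 and 0.072 m and z of tile_a in the frame of tray between 0.006 and 0.014 m and angle between tile_a's own z axis and vertical below 0.08 rad and contact force between tile_a and the fingers below 0.3 N) and (x of tile_c in the frame of pan between -0.05 and 0.05 m and y of tile_c in the frame of pan between -0.05 and 0.05 m and z of tile_c in the frame of pan between 0.006 and 0.014 m and angle between tile_c's own z axis and vertical below 0.08 rad and contact force between tile_c and the fingers below 0.3 N) and (x of tile_b in the frame of gauge between -0.012 and 0.012 m and y of tile_b in the frame of gauge between -0.02 and 0.02 m and z of tile_b in the frame of gauge between 0.026 and 0.034 m and angle between the x axis of tile_b and the x axis of gauge, either way round below 0.15 rad and angle between tile_b's own z axis and vertical below 0.12 rad and contact force between tile_b and gauge above 1 N)) or ((x of tile_b in the frame of board between -0.045 and 0.045 m and y of tile_b in the frame of board between -0.06 and 0.06 m and z of tile_b in the frame of board between 0.006 and 0.014 m and angle between tile_b's own z axis and vertical below 0.08 rad and contact force between tile_b and the fingers below 0.3 N) and (x of tile_c in the frame of pan between -0.05 and 0.05 m and y of tile_c in the frame of pan between -0.05 and 0.05 m and z of tile_c in the frame of pan between 0.006 and 0.014 m and angle between tile_c's own z axis and vertical below 0.08 rad and contact force between tile_c and the fingers below 0.3 N) and (x of tile_a in the frame of gauge between -0.012 and 0.012 m and y of tile_a in the frame of gauge between -0.02 and 0.02 m and z of tile_a in the frame of gauge between 0.044 and 0.064 m and angle between the x axis of tile_a and the x axis of gauge, either way round below 0.15 rad and angle between tile_a's own z axis and vertical below 0.12 rad and contact force between tile_a and gauge above 1 N)))), for 0.1 s.
At the end, for the whole second after the job is handed in: The 100 mm tile lies on the board (within 45 mm of its centre in x, 60 mm in y), the 109 mm tile on the tray's floor, the 91 mm tile on the pan's floor (within 50 mm in x and y): underside within 4 mm of the floor, level within 0.08 rad, face up, released, at rest (x of tile_a in the frame of tray between -0.053 and 0.053 m and y of tile_a in the frame of tray between -0.072 and 0.072 m and z of tile_a in the frame of tray between 0.006 and 0.014 m and angle between each of tile_a, tile_b, tile_c's own z axis and vertical below 0.08 rad and contact force between each of tile_a, tile_b, tile_c and the fingers below 0.3 N and x of tile_b in the frame of board between -0.045 and 0.045 m and y of tile_b in the frame of board between -0.06 and 0.06 m and z of tile_b in the frame of board between 0.006 and 0.014 m and x of tile_c in the frame of pan between -0.05 and 0.05 m and y of tile_c in the frame of pan between -0.05 and 0.05 m and z of tile_c in the frame of pan between 0.006 and 0.014 m and linear speed of each of tile_a, tile_b, tile_c below 0.02 m/s); the robot touches nothing.
It fails at once if a bystander is moved by more than 40 mm (distance of any of jar, brush, rub_stone, bowl, trowel, divider, tin from where it was at the start of the episode above 0.04 m).
It fails at once if a tile is dropped (falls faster than 0.6 m/s, about a 20 mm fall, out of the fingers) ((linear speed of tile_a above 0.6 m/s and contact force between tile_a and the fingers below 0.05 N) or (linear speed of tile_b above 0.6 m/s and contact force between tile_b and the fingers below 0.05 N) or (linear speed of tile_c above 0.6 m/s and contact force between tile_c and the fingers below 0.05 N)).
It fails at once if a tile is forced into the gauge with more than 150 N (contact force between any of tile_a, tile_b, tile_c and gauge above 150 N).
It also fails if it takes over 72 s, if anything falls off the work surface, if the arm or the gripper's body presses on something with over 40 N, if the wrist force passes 120 N, or if a joint passes its speed limit or range.

## Working session

There is one attempt and no reset: what is moved stays moved. The work goes in short steps, Python scripts to look and compute and a tool call to move; the robot and the scene stay as the last step left them, time stands still between calls to the robot, and variables do not carry over. Pictures are saved under pics/ and viewed, at most 10 in all, crops included, and the job is handed in when it is done.

Besides the shell and the picture viewer there is one more tool, called after "Request:" by a JSON object that holds its "method" and its "body", one argument or row to a line. servo_tool: Moves the arm, as the interface text tells. Its arguments: {"type":"object","properties":{"rows":{"type":"array","items":{"type":"array","items":{"type":"array","items":{"type":"number"}}}},"squeeze":{"type":"number"}},"required":["rows"]}

```bash
mkdir -p pics; cat > h.py <<'E'
import numpy as np,cv2
from station import manip
def save(n,f,crop=None,s=1):
    im=manip.snapshot(n)
    cv2.imwrite('pics/raw_'+f,im)
    if crop: x0,y0,x1,y1=crop; im=im[y0:y1,x0:x1]
    if s!=1: im=cv2.resize(im,None,fx=s,fy=s,interpolation=cv2.INTER_CUBIC)
    cv2.imwrite('pics/'+f,im)
def px2w(ci,u,v,z):
    K=np.array(ci['K']);k1=ci['k1'];T=np.array(ci['camera_from_world'])
    d=np.linalg.solve(K,[u,v,1.])[:2]; r=np.linalg.norm(d); a=r
    for _ in range(30): a=r/(1+k1*a*a)
    s=d*(a/r if r>0 else 1); R=T[:3,:3];t=T[:3,3]
    o=-R.T@t; w=R.T@np.array([s[0],s[1],1]); return o+w*(z-o[2])/w[2]
E
python3 - <<'E'
from h import *
s=manip.sense(); print({k:np.round(v,3) for k,v in s.items()})
save('top','t.png',None,1.25); save('scene','s.png',None,1.25)
for n in('top','scene','wrist'): print(n,{k:np.round(v,3).tolist() for k,v in manip.camera_info(n).items()})
E
```

```text
{'t': np.float64(0.0), 'q': array([ 1.095,  0.528,  1.434,  0.   ,  1.181, -0.178]), 'qd': array([ 0.   ,  0.   , -0.001, -0.   ,  0.001,  0.001]), 'tau': array([-0.0000e+00, -4.4235e+01, -1.7802e+01, -0.0000e+00,  8.0000e-03,
       -0.0000e+00]), 'tcp_pos': array([0.182, 0.597, 0.249]), 'tool_rot': array([ 0.148,  0.989, -0.001, -0.   ]), 'force': array([ 0.601,  0.475, -0.143]), 'ft_torque': array([-0.   , -0.026, -0.029]), 'gripper_force': np.float64(0.0), 'finger_gap': np.float64(1.001)}
top {'K': [[381.523, 0.0, 319.774], [0.0, 381.523, 201.379], [0.0, 0.0, 1.0]], 'k1': -0.019, 'camera_from_world': [[-0.026, -0.999, 0.025, -0.004], [-0.997, 0.024, -0.077, 0.579], [0.077, -0.027, -0.997, 1.101], [0.0, 0.0, 0.0, 1.0]]}
scene {'K': [[442.946, 0.0, 321.565], [0.0, 442.946, 193.47], [0.0, 0.0, 1.0]], 'k1': -0.026, 'camera_from_world': [[0.743, 0.669, 0.014, -0.389], [0.404, -0.432, -0.806, -0.17], [-0.534, 0.604, -0.592, 1.825], [0.0, 0.0, 0.0, 1.0]]}
wrist {'K': [[307.9, 0.0, 319.662], [0.0, 307.9, 205.056], [0.0, 0.0, 1.0]], 'k1': -0.049, 'camera_from_world': [[0.293, 0.956, -0.002, -0.623], [0.912, -0.279, 0.3, -0.039], [0.286, -0.09, -0.954, 0.38], [0.0, 0.0, 0.0, 1.0]]}
```

View pics/t.png

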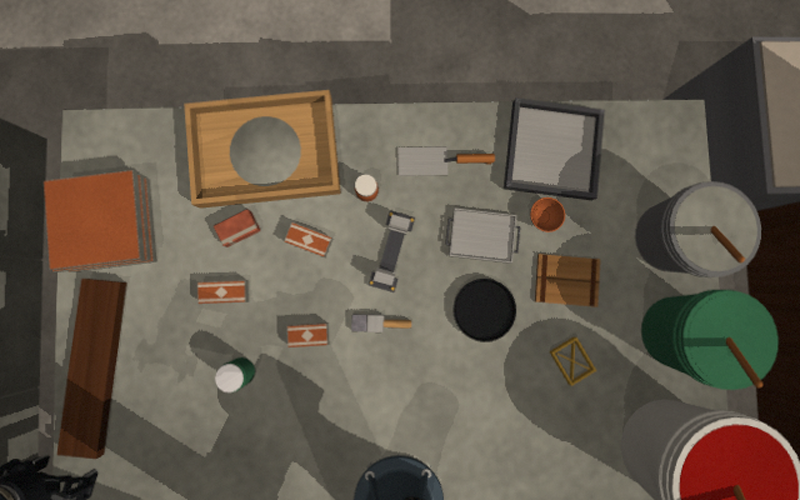

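The top view shows the tiles at about (308,238), (221,291) and (307,333), the gauge at (392,250), the tray at (481,234), the pan at (485,309) and the board at (566,279), all in 1.25x pixels. I'll enlarge it.

```bash
python3 - <<'E'
import cv2
im=cv2.imread('pics/raw_t.png')
cv2.imwrite('pics/a.png',cv2.resize(im[155:290,150:340],None,fx=4.2,fy=4.2,interpolation=cv2.INTER_CUBIC))
cv2.imwrite('pics/b.png',cv2.resize(im[155:290,340:490],None,fx=4,fy=4,interpolation=cv2.INTER_CUBIC))
E
```

```text
(no output)
```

View pics/a.png

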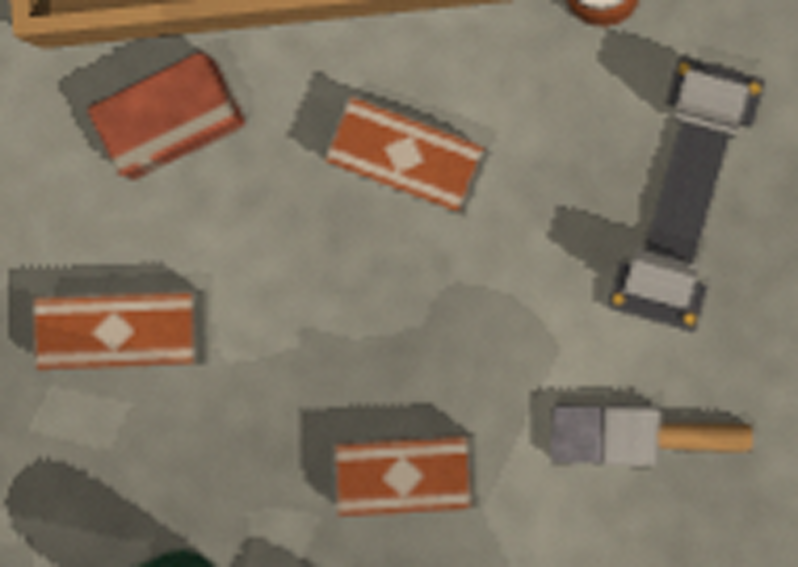

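View pics/b.png

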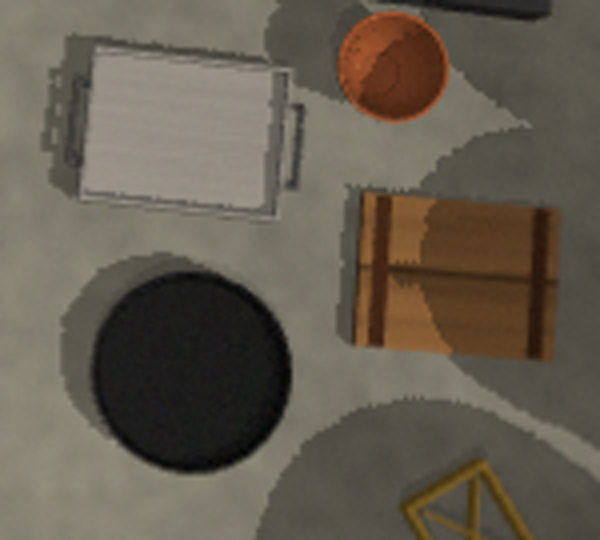

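```bash
python3 - <<'E'
from h import *
ci=manip.camera_info('top')
def P(pts,s,x0,y0,z): return np.array([px2w(ci,x/s+x0,y/s+y0,z)[:2] for x,y in pts])
def rep(n,p):
    e=(p[1]-p[0]+p[2]-p[3])/2; f=(p[3]-p[0]+p[2]-p[1])/2
    print(n,'c',p.mean(0).round(4),'len',np.linalg.norm(e).round(4),np.linalg.norm(f).round(4),'ang12',np.degrees(np.arctan2(e[1],e[0])).round(1),np.degrees(np.arctan2(f[1],f[0])).round(1))
A=lambda p,z:P(p,4.2,150,155,z)
B=lambda p,z:P(p,4,340,155,z)
rep('upper',A([(350,97),(485,150),(463,212),(328,159)],.03))
rep('left',A([(35,297),(193,295),(195,361),(37,368)],.03))
rep('bottom',A([(335,443),(468,437),(471,505),(339,515)],.03))
rep('gauge bolts',A([(684,69),(755,89),(690,319),(618,299)],.012))
print('jaw tops',A([(715,95),(662,283)],.054),A([(715,95),(662,283)],.054).mean(0))
rep('tray',B([(97,45),(290,68),(276,218),(82,198)],.018))
rep('board',B([(363,192),(560,208),(553,360),(354,345)],.01))
print('pan',B([(192,372)],.02),B([(92,372),(292,372)],.02))
R=manip.sense()['tool_rot']
from scipy.spatial.transform import Rotation as Q
print(Q.from_quat(R).as_matrix().round(3))
E
```

```text
upper c [0.6109 0.1936] len 0.101 0.0457 ang12 -112.9 159.9
left c [0.4943 0.3948] len 0.1082 0.047 ang12 -89.8 -178.2
bottom c [0.3905 0.1984] len 0.0905 0.0476 ang12 -88.1 -177.8
gauge bolts c [ 0.5806 -0.0007] len 0.0525 0.1697 ang12 -107.1 162.7
jaw tops [[ 0.64430124 -0.0211006 ]
 [ 0.51671958  0.01818634]] [ 0.58051041 -0.00145713]
tray c [ 0.6138 -0.2191] len 0.1456 0.1142 ang12 -97.7 172.3
board c [ 0.5015 -0.4211] len 0.1506 0.1145 ang12 -95.9 173.9
pan [[ 0.43624675 -0.21582346]] [[ 0.43830045 -0.14210697]
 [ 0.43416081 -0.28988271]]
[[-0.956  0.292 -0.001]
 [ 0.292  0.956 -0.002]
 [ 0.    -0.002 -1.   ]]
```

Request:
{"method": "servo_tool", "body": {
  "rows": [
    [[0, 0, 0, -0.0357, -0.0102, 0, 1], [0, 0, 0, -0.0357, -0.0102, 0, 1], [0, 0, 0, -0.0357, -0.0102, 0, 1], [0, 0, 0, -0.0357, -0.0102, 0, 1], [0, 0, 0, -0.0357, -0.0102, 0, 1], [0, 0, 0, -0.0357, -0.0102, 0, 1], [0, 0, 0, -0.0357, -0.0102, 0, 1], [0, 0, 0, -0.0357, -0.0102, 0, 1]]
  ],
  "squeeze": 50
}}

```text
t: 0.77
tcp_pos: [0.433, 0.4347, 0.2499]
tool_rot: [0.148, 0.989, -0.0, -0.0]
force: [0.5, 0.7, -0.0]
finger_gap: 1.0
gripper_force: 0.0
```

Request:
{"method": "servo_tool", "body": {
  "rows": [
    [[0, 0, 0, -0.0357, -0.0102, 0, 1], [0, 0, 0, -0.0357, -0.0102, 0, 1], [0, 0, 7, 0, 0, 0.01, 1], [0, 0, 7, 0, 0, 0.01, 1], [0, 0, 7, 0, 0, 0.01, 1], [0, 0, 7, 0, 0, 0.01, 1], [0, 0, 7, 0, 0, 0.01, 1], [0, 0, 7, 0, 0, 0.01, 1]]
  ]
}}

```text
t: 1.43
tcp_pos: [0.494, 0.3954, 0.1893]
tool_rot: [0.495, 0.869, -0.001, -0.0]
force: [-0.6, 0.9, -0.8]
finger_gap: 0.998
gripper_force: 0.0
```

Request:
{"method": "servo_tool", "body": {
  "rows": [
    [[0, 0, 7, 0, 0, 0, 1], [0, 0, 7, 0, 0, 0, 1], [0, 0, 7, 0, 0, 0, 1], [0, 0, 2, 0, 0, 0, 1], [0, 0, 0, 0, 0, 0, 1], [0, 0, 0, 0, 0, 0, 1]]
  ]
}}

```text
t: 1.93
tcp_pos: [0.494, 0.3956, 0.1899]
tool_rot: [0.656, 0.755, -0.0, -0.0]
force: [0.0, -0.1, 0.2]
finger_gap: 1.0
gripper_force: 0.0
```

```bash
cat >> h.py <<'E'
from scipy.spatial.transform import Rotation as Q
def pose():
    s=manip.sense();R=Q.from_quat(s['tool_rot']).as_matrix();return np.array(s['tcp_pos']),R,np.degrees(np.arctan2(R[1,0],R[0,0])),s
def to(x,y,z,psi):
    p,R,a,s=pose(); d=R.T@(np.array([x,y,z])-p)
    w=(a-psi+180)%360-180
    c,sn=np.cos(np.radians(w)),np.sin(np.radians(w))
    print('t',round(s['t'],2),'pos',p.round(4),'psi',round(a,1),'tilt',R[:,2].round(3),'| wz',round(w,1),'shift now',d.round(4),'shift after turn',np.round([c*d[0]+sn*d[1],-sn*d[0]+c*d[1],d[2]],4))
E
python3 - <<'E'
from h import *
to(.4943,.3948,.025,91)
ci=manip.camera_info('wrist'); T=np.array(ci['camera_from_world']); np.save('w1.npy',T)
print((-T[:3,:3].T@T[:3,3]).round(3))
save('wrist','w1.png')
E
```

```text
t 1.93 pos [0.494  0.3956 0.1899] psi 98.1 tilt [-0.001 -0.    -1.   ] | wz 7.1 shift now [-0.0008  0.0003  0.1649] shift after turn [-0.0007  0.0004  0.1649]
[0.484 0.471 0.313]
```

View pics/w1.png

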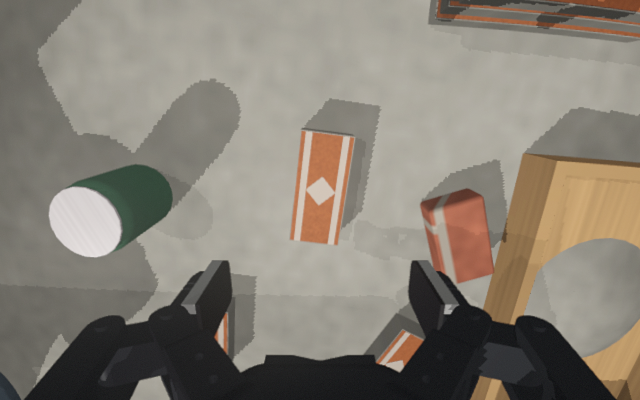

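The wrist view shows the left tile with top corners (303,129), (356,135), (340,245) and (290,239), and its diamond at (320,191).

```bash
cat >> h.py <<'E'
def tile(ci,pts,z=.03):
    p=np.array([px2w(ci,u,v,z)[:2] for u,v in pts]); e=(p[3]-p[0]+p[2]-p[1])/2;f=(p[1]-p[0]+p[2]-p[3])/2
    print('c',p.mean(0).round(4),'L',np.linalg.norm(e).round(4),'W',np.linalg.norm(f).round(4),'ang',np.degrees(np.arctan2(e[1],e[0])).round(1),np.degrees(np.arctan2(f[1],f[0])).round(1)); return p.mean(0)
def wtile(near):
    ci=manip.camera_info('wrist'); im=manip.snapshot('wrist')
    h=cv2.cvtColor(im,cv2.COLOR_BGR2HSV); m=((h[...,0]<16)&(h[...,1]>120)&(h[...,2]>60)).astype(np.uint8)
    m[255:]=0
    m=cv2.morphologyEx(m,cv2.MORPH_CLOSE,np.ones((13,13)))
    n,l,st,c=cv2.connectedComponentsWithStats(m)
    i=min((i for i in range(1,n) if st[i,4]>500),key=lambda i:np.linalg.norm(px2w(ci,*c[i],.03)[:2]-near))
    ys,xs=np.where(l==i); w=np.array([px2w(ci,x,y,.03)[:2] for x,y in zip(xs,ys)],np.float32)
    r=cv2.minAreaRect(w*1000); print('seg',r, st[i])
E
python3 - <<'E'
from h import *
ci=manip.camera_info('wrist')
tile(ci,[(303,129),(356,135),(340,245),(290,239)])
print(px2w(ci,320,191,.03))
wtile(np.array([.494,.395]))
E
```

```text
c [0.4962 0.398 ] L 0.1086 W 0.0493 ang -89.1 1.1
[0.49451171 0.39674062 0.03      ]
seg ((494.5576477050781, 397.1456298828125), (46.93948745727539, 105.98094177246094), 0.7389048933982849) [ 291  132   63  112 4985]
```

Request:
{"method": "servo_tool", "body": {
  "rows": [
    [[0, 0, 7, 0, 0, 0.02, 1], [0, 0, 0, 0.0014, 0.001, 0.035, 1], [0, 0, 0, 0, 0, 0.035, 1], [0, 0, 0, 0, 0, 0.035, 1], [0, 0, 0, 0, 0, 0.025, 1], [0, 0, 0, 0, 0, 0.015, 1], [0, 0, 0, 0, 0, 0, 1], [0, 0, 0, 0, 0, 0, -1]]
  ]
}}

```text
t: 2.7
tcp_pos: [0.4949, 0.3969, 0.0245]
tool_rot: [0.701, 0.713, -0.001, -0.0]
force: [0.2, 0.3, 0.2]
finger_gap: 0.885
gripper_force: 0.0
```

Request:
{"method": "servo_tool", "body": {
  "rows": [
    [[0, 0, 0, 0, 0, 0, -1], [0, 0, 0, 0, 0, 0, -1], [0, 0, 0, 0, 0, 0, -1], [0, 0, 0, 0, 0, 0, -1], [0, 0, 0, 0, 0, 0, -1], [0, 0, 0, 0, 0, 0, -1]]
  ]
}}

```text
t: 3.2
tcp_pos: [0.4963, 0.3978, 0.0273]
tool_rot: [0.701, 0.713, 0.002, 0.0]
force: [0.3, 0.3, 7.2]
finger_gap: 0.57
gripper_force: 55.8
```

Request:
{"method": "servo_tool", "body": {
  "rows": [
    [[0, 0, 0, 0, 0, -0.02, -1], [0, 0, 0, 0, 0, -0.04, -1], [0, 0, 0, 0, 0, -0.04, -1], [0, 0, 0, -0.0359, 0.0144, -0.02, -1], [0, 0, 0, -0.0359, 0.0144, 0, -1], [0, 0, 0, -0.0359, 0.0144, 0, -1], [0, 0, 0, -0.0359, 0.0144, 0, -1], [0, 0, 0, -0.0359, 0.0144, 0, -1]]
  ]
}}

```text
t: 3.87
tcp_pos: [0.5696, 0.2189, 0.1447]
tool_rot: [0.701, 0.714, -0.0, 0.0]
force: [-0.3, 0.3, -3.6]
finger_gap: 0.567
gripper_force: 54.6
```

Request:
{"method": "servo_tool", "body": {
  "rows": [
    [[0, 0, 0, -0.0359, 0.0144, 0, -1], [0, 0, 0, -0.0359, 0.0144, 0, -1], [0, 0, 0, -0.0359, 0.0144, 0, -1], [0, 0, 0, -0.0359, 0.0144, 0, -1], [0, 0, 0, -0.0359, 0.0144, 0, -1], [0, 0, 0, -0.0359, 0.0144, 0, -1], [0, 0, 0, -0.0359, 0.0144, 0, -1], [0, 0, -7.1, 0, 0, 0, -1]]
  ]
}}

```text
t: 4.53
tcp_pos: [0.6787, -0.0378, 0.1447]
tool_rot: [0.657, 0.754, 0.0, 0.004]
force: [1.7, -0.6, -2.8]
finger_gap: 0.572
gripper_force: 54.6
```

Request:
{"method": "servo_tool", "body": {
  "rows": [
    [[0, 0, -7.1, 0, 0, 0, -1], [0, 0, -7.1, 0, 0, 0, -1], [0, 0, -7.1, 0, 0, 0, -1], [0, 0, -7.1, 0, 0, 0, -1], [0, 0, -7.1, 0, 0, 0, -1], [0, 0, -7.1, 0, 0, 0, -1], [0, 0, -7.1, 0, 0, 0, -1], [0, 0, -7.1, 0, 0, 0, -1]]
  ]
}}

```text
t: 5.2
tcp_pos: [0.6741, -0.0289, 0.1439]
tool_rot: [0.214, 0.977, -0.0, -0.001]
force: [-1.0, 0.6, -3.0]
finger_gap: 0.571
gripper_force: 54.6
```

Request:
{"method": "servo_tool", "body": {
  "rows": [
    [[0, 0, -7.1, 0, 0, 0, -1], [0, 0, 0, 0, 0, 0, -1], [0, 0, 0, 0, 0, 0, -1]]
  ]
}}

```text
t: 5.45
tcp_pos: [0.6743, -0.029, 0.1441]
tool_rot: [0.158, 0.987, 0.0, -0.001]
force: [-0.5, -0.1, -3.4]
finger_gap: 0.569
gripper_force: 54.6
```

```bash
python3 - <<'E'
from h import *
to(.5806,-.001,.09,162.8)
ci=manip.camera_info('wrist'); import pickle; pickle.dump(ci,open('w2.pkl','wb'))
save('wrist','w2.png')
E
```

```text
t 5.45 pos [ 0.6743 -0.029   0.1441] psi 161.8 tilt [-0.001  0.    -1.   ] | wz -1.0 shift now [ 0.0977 -0.0026  0.0542] shift after turn [ 0.0978 -0.001   0.0542]
```

View pics/w2.png

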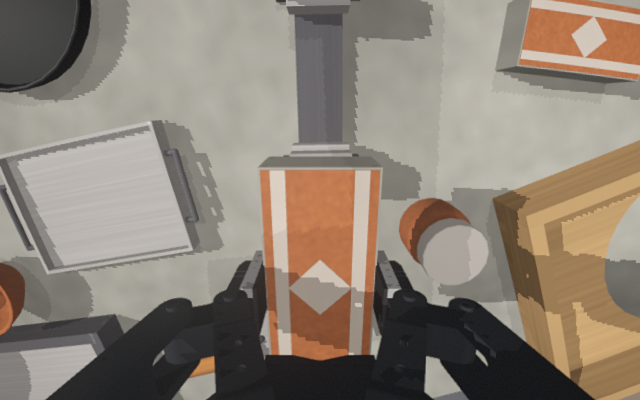

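The gauge base runs straight up the image, with edges (295,13)→(299,143) and (346,13)→(349,143). The held tile's front edge is at (260,170)–(382,168).

```bash
python3 - <<'E'
from h import *
import pickle
ci=pickle.load(open('w2.pkl','rb'))
p,R,a,s=pose()
for z in(.01,.03):
  f=px2w(ci,320.5,13,z);n=px2w(ci,324,143,z); e=f-n
  print(z,f.round(4),n.round(4),'mid',((f+n)/2).round(4),np.linalg.norm(e).round(4),np.degrees(np.arctan2(e[1],e[0])).round(1))
c=px2w(ci,320.5,13,.01);
for u,v in[(260,170),(382,168),(320,288)]: print((R.T@(px2w(ci,u,v,.1471)-p)).round(4))
im=cv2.imread('pics/raw_w2.png')
cv2.imwrite('pics/g.png',cv2.resize(im[0:180,250:390],None,fx=4,fy=3.3,interpolation=cv2.INTER_CUBIC))
E
```

```text
0.01 [0.5364 0.0166 0.01  ] [ 0.6287 -0.0106  0.01  ] mid [0.5826 0.003  0.01  ] 0.0963 163.5
0.03 [0.5415 0.0149 0.03  ] [ 0.6266 -0.0102  0.03  ] mid [0.5841 0.0023 0.03  ] 0.0888 163.5
[ 0.0531 -0.024  -0.0029]
[ 0.0539  0.0243 -0.0029]
[-0.0004 -0.0002 -0.003 ]
```

View pics/g.png

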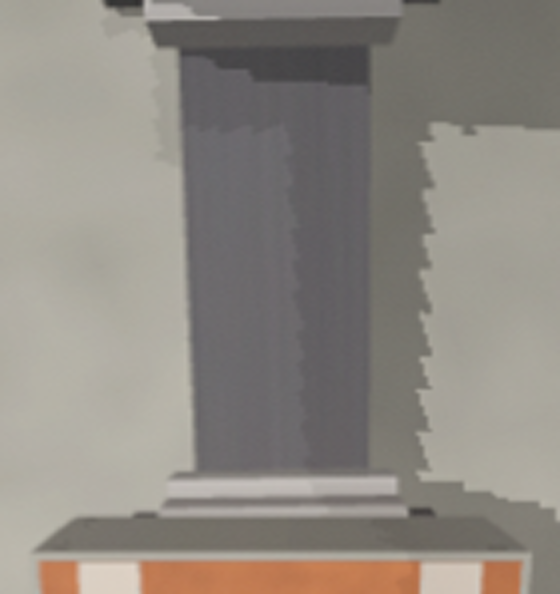

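Request:
{"method": "servo_tool", "body": {
  "rows": [
    [[0, 0, -1, 0, 0, 0, -1], [0, 0, 0, 0.0328, 0.0007, 0, -1], [0, 0, 0, 0.0328, 0.0007, 0, -1], [0, 0, 0, 0.0327, 0.0006, 0, -1], [0, 0, 0, 0, 0, 0.02, -1], [0, 0, 0, 0, 0, 0.02, -1], [0, 0, 0, 0, 0, 0.014, -1], [0, 0, 0, 0, 0, 0, -1]]
  ]
}}

```text
t: 6.17
tcp_pos: [0.5795, 0.002, 0.0881]
tool_rot: [0.148, 0.989, 0.0, -0.003]
force: [-0.6, 0.5, -3.6]
finger_gap: 0.574
gripper_force: 54.5
```

Request:
{"method": "servo_tool", "body": {
  "rows": [
    [[0, 0, 0, 0, 0, 0.003, -1], [0, 0, 0, 0, 0, 0.003, -1], [0, 0, 0, 0, 0, 0.002, -1], [0, 0, 0, 0, 0, 0.002, -1], [0, 0, 0, 0, 0, 0, -1]]
  ]
}}

```text
t: 6.58
tcp_pos: [0.5817, 0.0015, 0.0806]
tool_rot: [0.148, 0.989, -0.0, 0.0]
force: [0.5, 0.7, -3.7]
finger_gap: 0.572
gripper_force: 54.6
```

Request:
{"method": "servo_tool", "body": {
  "rows": [
    [[0, 0, 0, 0, 0, 0.002, -1], [0, 0, 0, 0, 0, 0.001, -1], [0, 0, 0, 0, 0, 0.001, -1], [0, 0, 0, 0, 0, 0, -1]]
  ]
}}

```text
t: 6.92
tcp_pos: [0.5818, 0.0016, 0.0789]
tool_rot: [0.148, 0.989, -0.0, 0.001]
force: [-4.4, 1.4, 10.1]
finger_gap: 0.572
gripper_force: 56.5
```

Request:
{"method": "servo_tool", "body": {
  "rows": [
    [[0, 0, 0, 0.001, 0, 0, -1], [0, 0, 0, 0, 0, 0.0015, -1], [0, 0, 0, 0, 0, 0, -1], [0, 0, 0, 0, 0, 0, -1]]
  ]
}}

```text
t: 7.25
tcp_pos: [0.5818, 0.0016, 0.0787]
tool_rot: [0.148, 0.989, -0.0, 0.002]
force: [-4.6, 0.7, 16.5]
finger_gap: 0.574
gripper_force: 57.3
```

```bash
python3 - <<'E'
from h import *
import pickle
ci=pickle.load(open('w2.pkl','rb'))
tile(ci,[(0,157),(47,273),(197,248),(155,121)],.018)
to(.6138,-.2191,.14,82.3)
E
```

```text
c [ 0.6144 -0.2141] L 0.15 W 0.1122 ang 82.3 -9.4
t 7.25 pos [0.5818 0.0016 0.0787] psi 163.0 tilt [ 0.004 -0.001 -1.   ] | wz 80.7 shift now [-0.0954 -0.2017 -0.0609] shift after turn [-0.2144  0.0616 -0.0609]
```

Request:
{"method": "servo_tool", "body": {
  "rows": [
    [[0, 0, 0, 0, 0, -0.01, -1], [0, 0, 0, 0, 0, -0.03, -1], [0, 0, 0, 0, 0, -0.035, -1]]
  ]
}}

```text
t: 7.5
tcp_pos: [0.5786, 0.0022, 0.1489]
tool_rot: [0.148, 0.989, 0.0, -0.003]
force: [1.9, -0.5, -3.3]
finger_gap: 0.57
gripper_force: 54.5
```

Request:
{"method": "servo_tool", "body": {
  "rows": [
    [[0, 0, 0, -0.016, -0.0331, 0, -1], [0, 0, 0, -0.016, -0.0331, 0, -1], [0, 0, 0, -0.016, -0.0331, 0, -1], [0, 0, 0, -0.016, -0.0331, 0, -1], [0, 0, 0, -0.016, -0.0331, 0, -1], [0, 0, 0, -0.016, -0.0331, 0, -1], [0, 0, 6.75, 0, 0, 0.006, -1], [0, 0, 6.75, 0, 0, 0.006, -1]]
  ]
}}

```text
t: 8.17
tcp_pos: [0.6149, -0.2196, 0.1383]
tool_rot: [0.268, 0.963, -0.0, 0.001]
force: [-1.1, 1.2, -3.5]
finger_gap: 0.573
gripper_force: 54.7
```

Request:
{"method": "servo_tool", "body": {
  "rows": [
    [[0, 0, 6.75, 0, 0, 0.006, -1], [0, 0, 6.75, 0, 0, 0.006, -1], [0, 0, 6.75, 0, 0, 0.006, -1], [0, 0, 6.75, 0, 0, 0.006, -1], [0, 0, 6.75, 0, 0, 0.006, -1], [0, 0, 6.75, 0, 0, 0.006, -1], [0, 0, 6.75, 0, 0, 0.006, -1], [0, 0, 6.75, 0, 0, 0.006, -1]]
  ]
}}

```text
t: 8.83
tcp_pos: [0.6141, -0.216, 0.0895]
tool_rot: [0.675, 0.738, -0.0, -0.0]
force: [-0.9, 0.1, -3.1]
finger_gap: 0.572
gripper_force: 54.6
```

Request:
{"method": "servo_tool", "body": {
  "rows": [
    [[0, 0, 6.75, 0, 0, 0, -1], [0, 0, 6.75, 0, 0, 0, -1], [0, 0, 0, 0, 0, 0, -1], [0, 0, 0, 0, 0, 0, -1]]
  ]
}}

```text
t: 9.17
tcp_pos: [0.6142, -0.216, 0.0898]
tool_rot: [0.754, 0.657, -0.0, -0.0]
force: [0.5, 0.1, -2.2]
finger_gap: 0.572
gripper_force: 54.6
```

```bash
python3 - <<'E'
from h import *
to(.6141,-.2165,.039,82.2)
E
```

```text
t 9.17 pos [ 0.6142 -0.216   0.0898] psi 82.2 tilt [-0.  0. -1.] | wz -0.0 shift now [-0.0005  0.      0.0508] shift after turn [-0.0005  0.      0.0508]
```

Request:
{"method": "servo_tool", "body": {
  "rows": [
    [[0, 0, 0, 0, 0, 0.02, -1], [0, 0, 0, 0, 0, 0.02, -1], [0, 0, 0, 0, 0, 0.008, -1], [0, 0, 0, 0, 0, 0.002, -1], [0, 0, 0, 0, 0, 0.001, -1], [0, 0, 0, 0, 0, 0, -1]]
  ]
}}

```text
t: 9.67
tcp_pos: [0.6147, -0.2164, 0.0395]
tool_rot: [0.755, 0.656, 0.0, 0.0]
force: [0.3, 0.3, -3.1]
finger_gap: 0.573
gripper_force: 54.5
```

Request:
{"method": "servo_tool", "body": {
  "rows": [
    [[0, 0, 0, 0, 0, 0.001, -1], [0, 0, 0, 0, 0, 0.001, -1], [0, 0, 0, 0, 0, 0, -1]]
  ]
}}

```text
t: 9.92
tcp_pos: [0.6146, -0.2163, 0.0376]
tool_rot: [0.755, 0.656, 0.0, 0.001]
force: [-0.3, -0.5, -3.5]
finger_gap: 0.573
gripper_force: 54.5
```

Request:
{"method": "servo_tool", "body": {
  "rows": [
    [[0, 0, 0, 0, 0, 0.001, -1], [0, 0, 0, 0, 0, 0.0005, -1], [0, 0, 0, 0, 0, 0, -1]]
  ]
}}

```text
t: 10.17
tcp_pos: [0.6146, -0.2163, 0.0374]
tool_rot: [0.755, 0.656, 0.0, 0.001]
force: [-1.7, 0.6, 5.4]
finger_gap: 0.571
gripper_force: 55.6
```

Request:
{"method": "servo_tool", "body": {
  "rows": [
    [[0, 0, 0, 0, 0, 0, 0.4], [0, 0, 0, 0, 0, 0, 0.4], [0, 0, 0, 0, 0, 0, 0.4], [0, 0, 0, 0, 0, 0, 0.4], [0, 0, 0, 0, 0, -0.02, 0.4], [0, 0, 0, 0, 0, -0.03, 0.4], [0, 0, 0, 0, 0, -0.04, 1], [0, 0, 0, 0, 0, -0.04, 1]]
  ]
}}

```text
t: 10.83
tcp_pos: [0.6134, -0.2157, 0.1655]
tool_rot: [0.755, 0.656, -0.001, -0.001]
force: [0.4, -0.2, -0.0]
finger_gap: 0.953
gripper_force: 0.0
```

Request:
{"method": "servo_tool", "body": {
  "rows": [
    [[0, 0, 0, 0.0406, -0.0059, -0.01, 1], [0, 0, 0, 0.0406, -0.0059, -0.01, 1], [0, 0, 0, 0.0406, -0.0059, 0, 1], [0, 0, 0, 0.0406, -0.0059, 0, 1], [0, 0, 0, 0.0406, -0.0059, 0, 1], [0, 0, 0, 0.0406, -0.0059, 0, 1], [0, 0, 0, 0.0406, -0.0059, 0, 1], [0, 0, 0, 0.0406, -0.0059, 0, 1]]
  ]
}}

```text
t: 11.5
tcp_pos: [0.6124, 0.113, 0.1852]
tool_rot: [0.755, 0.656, 0.0, 0.0]
force: [-0.1, 1.5, 0.5]
finger_gap: 0.999
gripper_force: 0.0
```

Request:
{"method": "servo_tool", "body": {
  "rows": [
    [[0, 0, 0, 0.0406, -0.0059, 0, 1], [0, 0, 0, 0.0406, -0.0059, 0, 1], [0, 0, 6.85, 0, 0, 0, 1], [0, 0, 6.85, 0, 0, 0, 1], [0, 0, 0, 0, 0, 0, 1], [0, 0, 0, 0, 0, 0, 1], [0, 0, 0, 0, 0, 0, 1]]
  ]
}}

```text
t: 12.08
tcp_pos: [0.6124, 0.1926, 0.1851]
tool_rot: [0.827, 0.562, -0.0, -0.0]
force: [-0.6, 0.3, 0.4]
finger_gap: 1.0
gripper_force: 0.0
```

```bash
python3 - <<'E'
from h import *
wtile(np.array([.611,.1936]))
to(.611,.1936,.028,68.5)
# tray check through the top camera
save('top','t2.png',(300,150,500,290),3.5); save('wrist','w3.png')
E
```

```text
seg ((612.0513305664062, 196.37313842773438), (96.46586608886719, 46.89341735839844), 67.72241973876953) [ 292  138   53  101 4713]
t 12.13 pos [0.6125 0.1924 0.1852] psi 68.4 tilt [-0. -0. -1.] | wz -0.1 shift now [ 0.0006 -0.0018  0.1572] shift after turn [ 0.0006 -0.0018  0.1572]
```

View pics/t2.png

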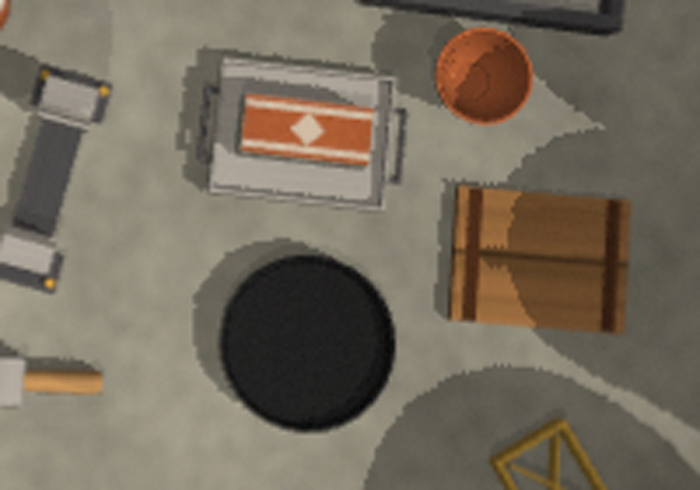

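The first tile lies flat in the tray, centred at (308,130) in the crop. Next I'll grip the upper tile.

Request:
{"method": "servo_tool", "body": {
  "rows": [
    [[0, 0, 0.6, 0, 0, 0.02, 1], [0, 0, 0, 0.0034, -0.0019, 0.035, 1], [0, 0, 0, 0, 0, 0.035, 1], [0, 0, 0, 0, 0, 0.035, 1], [0, 0, 0, 0, 0, 0.02, 1], [0, 0, 0, 0, 0, 0.011, 1], [0, 0, 0, 0, 0, 0, 1], [0, 0, 0, 0, 0, 0, -1]]
  ]
}}

```text
t: 12.9
tcp_pos: [0.6124, 0.1967, 0.0294]
tool_rot: [0.831, 0.557, 0.0, 0.0]
force: [-0.8, 0.1, 0.9]
finger_gap: 0.88
gripper_force: 0.0
```

Request:
{"method": "servo_tool", "body": {
  "rows": [
    [[0, 0, 0, 0, 0, 0, -1], [0, 0, 0, 0, 0, 0, -1], [0, 0, 0, 0, 0, 0, -1], [0, 0, 0, 0, 0, 0, -1], [0, 0, 0, 0, 0, 0, -1], [0, 0, 0, 0, 0, 0, -1]]
  ]
}}

```text
t: 13.4
tcp_pos: [0.6132, 0.1972, 0.0315]
tool_rot: [0.831, 0.557, 0.002, 0.001]
force: [-1.1, -0.2, 6.9]
finger_gap: 0.571
gripper_force: 55.4
```

```bash
python3 - <<'E'
from h import *
to(.5805,.0015,.15,163)
E
```

```text
t 13.4 pos [0.6132 0.1972 0.0315] psi 67.7 tilt [ 0.004  0.001 -1.   ] | wz -95.3 shift now [-0.1933  0.0444 -0.1187] shift after turn [-0.0263 -0.1965 -0.1187]
```

Request:
{"method": "servo_tool", "body": {
  "rows": [
    [[0, 0, 0, 0, 0, -0.02, -1], [0, 0, 0, 0, 0, -0.04, -1], [0, 0, 0, 0, 0, -0.04, -1], [0, 0, 0, -0.0387, 0.0089, -0.01, -1], [0, 0, 0, -0.0387, 0.0089, 0, -1], [0, 0, 0, -0.0387, 0.0089, 0, -1], [0, 0, 0, -0.0387, 0.0089, 0, -1], [0, 0, 0, -0.0387, 0.0089, 0, -1]]
  ]
}}

```text
t: 14.07
tcp_pos: [0.5786, -0.0003, 0.1395]
tool_rot: [0.83, 0.557, -0.0, 0.0]
force: [0.2, 0.2, -3.4]
finger_gap: 0.569
gripper_force: 54.2
```

Request:
{"method": "servo_tool", "body": {
  "rows": [
    [[0, 0, -6.8, 0, 0, 0, -1], [0, 0, -6.8, 0, 0, 0, -1], [0, 0, -6.8, 0, 0, 0, -1], [0, 0, -6.8, 0, 0, 0, -1], [0, 0, -6.8, 0, 0, 0, -1], [0, 0, -6.8, 0, 0, 0, -1], [0, 0, -6.8, 0, 0, 0, -1], [0, 0, -6.8, 0, 0, 0, -1]]
  ]
}}

```text
t: 14.73
tcp_pos: [0.5791, 0.0011, 0.1391]
tool_rot: [0.481, 0.876, -0.0, -0.0]
force: [0.3, 0.7, -4.3]
finger_gap: 0.569
gripper_force: 54.2
```

Request:
{"method": "servo_tool", "body": {
  "rows": [
    [[0, 0, -6.8, 0, 0, 0, -1], [0, 0, -6.8, 0, 0, 0, -1], [0, 0, -6.8, 0, 0, 0, -1], [0, 0, -6.8, 0, 0, 0, -1], [0, 0, -6.8, 0, 0, 0, -1], [0, 0, -6.8, 0, 0, 0, -1], [0, 0, 0, 0, 0, 0, -1], [0, 0, 0, 0, 0, 0, -1]]
  ]
}}

```text
t: 15.4
tcp_pos: [0.5793, 0.0011, 0.1392]
tool_rot: [0.15, 0.989, -0.0, -0.0]
force: [0.7, -0.3, -3.4]
finger_gap: 0.572
gripper_force: 54.2
```

```bash
python3 - <<'E'
from h import *
to(.5805,.0015,.0905,163)
ci=manip.camera_info('wrist');im=manip.snapshot('wrist');cv2.imwrite('pics/raw_w4.png',im)
p,R,a,s=pose()
h=cv2.cvtColor(im,cv2.COLOR_BGR2HSV); m=((h[...,0]<16)&(h[...,1]>120)&(h[...,2]>60))
for u in (290,300,310,330,340,350):
    r=np.where(m[100:300,u])[0]
    print(u,100+r[0] if len(r) else None,(R.T@(px2w(ci,u,100+r[0],p[2]-.0015)-p)).round(4) if len(r) else '')
E
```

```text
t 15.4 pos [0.5793 0.0011 0.1392] psi 162.7 tilt [-0.  0. -1.] | wz -0.3 shift now [-0.0011  0.0007  0.0487] shift after turn [-0.0011  0.0007  0.0487]
290 181 [ 0.0476 -0.0126  0.0015]
300 181 [ 0.0476 -0.0085  0.0015]
310 181 [ 0.0475 -0.0043  0.0015]
330 181 [0.0475 0.0039 0.0015]
340 181 [0.0475 0.0081 0.0015]
350 181 [0.0475 0.0122 0.0015]
```

Request:
{"method": "servo_tool", "body": {
  "rows": [
    [[0, 0, -0.3, 0, 0.0007, 0.02, -1], [0, 0, 0, 0, 0, 0.02, -1], [0, 0, 0, 0, 0, 0.008, -1], [0, 0, 0, 0, 0, 0.004, -1], [0, 0, 0, 0, 0, 0.002, -1], [0, 0, 0, 0, 0, 0.002, -1], [0, 0, 0, 0, 0, 0, -1], [0, 0, 0, 0, 0, 0, -1]]
  ]
}}

```text
t: 16.12
tcp_pos: [0.5804, 0.0016, 0.0839]
tool_rot: [0.146, 0.989, -0.0, 0.001]
force: [-0.6, 0.1, -4.1]
finger_gap: 0.574
gripper_force: 54.1
```

Request:
{"method": "servo_tool", "body": {
  "rows": [
    [[0, 0, 0, 0, 0, 0.002, -1], [0, 0, 0, 0, 0, 0.002, -1], [0, 0, 0, 0, 0, 0.001, -1], [0, 0, 0, 0, 0, 0, -1]]
  ]
}}

```text
t: 16.45
tcp_pos: [0.5796, 0.0017, 0.078]
tool_rot: [0.146, 0.989, 0.0, -0.0]
force: [-1.7, -0.1, -2.8]
finger_gap: 0.571
gripper_force: 54.2
```

Request:
{"method": "servo_tool", "body": {
  "rows": [
    [[0, 0, 0, 0, 0, 0.002, -1], [0, 0, 0, 0, 0, 0.002, -1], [0, 0, 0, 0, 0, 0.002, -1], [0, 0, 0, 0, 0, 0.002, -1], [0, 0, 0, 0, 0, 0.002, -1], [0, 0, 0, 0, 0, 0, -1]]
  ]
}}

```text
t: 16.95
tcp_pos: [0.5795, 0.0018, 0.0676]
tool_rot: [0.146, 0.989, 0.0, -0.0]
force: [0.3, 0.4, -4.4]
finger_gap: 0.572
gripper_force: 54.2
```

Request:
{"method": "servo_tool", "body": {
  "rows": [
    [[0, 0, 0, 0, 0, 0.002, -1], [0, 0, 0, 0, 0, 0.002, -1], [0, 0, 0, 0, 0, 0.001, -1], [0, 0, 0, 0, 0, 0, -1]]
  ]
}}

```text
t: 17.28
tcp_pos: [0.5796, 0.0017, 0.0629]
tool_rot: [0.146, 0.989, 0.0, -0.0]
force: [-0.1, 0.1, -2.7]
finger_gap: 0.574
gripper_force: 54.2
```

Request:
{"method": "servo_tool", "body": {
  "rows": [
    [[0, 0, 0, 0, 0, 0.001, -1], [0, 0, 0, 0, 0, 0.001, -1], [0, 0, 0, 0, 0, 0.001, -1], [0, 0, 0, 0, 0, 0, -1], [0, 0, 0, 0, 0, 0, -1]]
  ]
}}

```text
t: 17.7
tcp_pos: [0.58, 0.0017, 0.0615]
tool_rot: [0.146, 0.989, -0.0, 0.0]
force: [-2.6, -0.5, 4.3]
finger_gap: 0.577
gripper_force: 55.2
```

It has stopped on the ledge. I'll lift slightly and shift both ways to rule out a short tile hanging there.

Request:
{"method": "servo_tool", "body": {
  "rows": [
    [[0, 0, 0, 0, 0, -0.003, -1], [0, 0, 0, 0.002, 0, 0, -1], [0, 0, 0, 0, 0, 0.0015, -1], [0, 0, 0, 0, 0, 0.0015, -1], [0, 0, 0, 0, 0, 0, -1]]
  ]
}}

```text
t: 18.12
tcp_pos: [0.5791, 0.002, 0.0615]
tool_rot: [0.146, 0.989, -0.0, 0.001]
force: [-0.5, -0.2, 7.7]
finger_gap: 0.568
gripper_force: 55.4
```

Request:
{"method": "servo_tool", "body": {
  "rows": [
    [[0, 0, 0, 0, 0, -0.003, -1], [0, 0, 0, -0.002, 0, 0, -1], [0, 0, 0, -0.002, 0, 0, -1], [0, 0, 0, 0, 0, 0.0015, -1], [0, 0, 0, 0, 0, 0.0015, -1], [0, 0, 0, 0, 0, 0, -1]]
  ]
}}

```text
t: 18.62
tcp_pos: [0.5817, 0.0011, 0.0614]
tool_rot: [0.146, 0.989, -0.0, -0.0]
force: [-2.5, -0.4, 7.8]
finger_gap: 0.572
gripper_force: 55.7
```

Request:
{"method": "servo_tool", "body": {
  "rows": [
    [[0, 0, 0, 0.001, 0, -0.01, -1], [0, 0, 0, 0, 0, -0.04, -1], [0, 0, 0, 0, 0, -0.04, -1], [0, 0, 0, -0.0041, -0.0386, 0, -1], [0, 0, 0, -0.0041, -0.0386, 0, -1], [0, 0, 0, -0.0041, -0.0386, 0, -1], [0, 0, 0, -0.0041, -0.0386, 0, -1], [0, 0, 0, -0.0041, -0.0386, 0, -1]]
  ]
}}

```text
t: 19.28
tcp_pos: [0.5434, -0.1903, 0.15]
tool_rot: [0.146, 0.989, 0.0, -0.001]
force: [0.1, -0.2, -3.7]
finger_gap: 0.567
gripper_force: 57.1
```

Request:
{"method": "servo_tool", "body": {
  "rows": [
    [[0, 0, 0, -0.0041, -0.0386, 0, -1], [0, 0, 0, -0.0041, -0.0386, 0, -1], [0, 0, 0, -0.0041, -0.0386, 0, -1], [0, 0, 0, -0.0041, -0.0386, 0, -1], [0, 0, 0, -0.0041, -0.0386, 0, -1], [0, 0, 0, -0.0041, -0.0386, 0, -1], [0, 0, 6.6, 0, 0, 0, -1], [0, 0, 6.6, 0, 0, 0.007, -1]]
  ]
}}

```text
t: 19.95
tcp_pos: [0.5005, -0.4217, 0.1438]
tool_rot: [0.264, 0.965, -0.001, 0.001]
force: [-0.2, 0.7, -3.0]
finger_gap: 0.57
gripper_force: 57.1
```

Request:
{"method": "servo_tool", "body": {
  "rows": [
    [[0, 0, 6.6, 0, 0, 0.007, -1], [0, 0, 6.6, 0, 0, 0.007, -1], [0, 0, 6.6, 0, 0, 0.007, -1], [0, 0, 6.6, 0, 0, 0.007, -1], [0, 0, 6.6, 0, 0, 0.007, -1], [0, 0, 6.6, 0, 0, 0.007, -1], [0, 0, 6.6, 0, 0, 0.007, -1], [0, 0, 6.6, 0, 0, 0.007, -1]]
  ]
}}

```text
t: 20.62
tcp_pos: [0.5006, -0.4172, 0.0861]
tool_rot: [0.663, 0.748, 0.0, -0.001]
force: [-0.4, 0.4, -3.8]
finger_gap: 0.573
gripper_force: 57.0
```

Request:
{"method": "servo_tool", "body": {
  "rows": [
    [[0, 0, 6.6, 0, 0, 0, -1], [0, 0, 6.6, 0, 0, 0, -1], [0, 0, 0, 0, 0, 0, -1], [0, 0, 0, 0, 0, 0, -1]]
  ]
}}

```text
t: 20.95
tcp_pos: [0.5008, -0.4175, 0.0866]
tool_rot: [0.742, 0.67, 0.0, -0.001]
force: [-0.8, 0.5, -3.9]
finger_gap: 0.57
gripper_force: 57.1
```

```bash
python3 - <<'E'
from h import *
to(.502,-.419,.0415,84)
E
```

```text
t 20.95 pos [ 0.5008 -0.4175  0.0866] psi 84.2 tilt [-0.001  0.001 -1.   ] | wz 0.2 shift now [-0.0014  0.0014  0.0451] shift after turn [-0.0014  0.0014  0.0451]
```

Request:
{"method": "servo_tool", "body": {
  "rows": [
    [[0, 0, 0, 0, 0.001, 0.02, -1], [0, 0, 0, 0, 0, 0.015, -1], [0, 0, 0, 0, 0, 0.006, -1], [0, 0, 0, 0, 0, 0.002, -1], [0, 0, 0, 0, 0, 0.001, -1], [0, 0, 0, 0, 0, 0, -1], [0, 0, 0, 0, 0, 0, -1]]
  ]
}}

```text
t: 21.53
tcp_pos: [0.5027, -0.4188, 0.0441]
tool_rot: [0.743, 0.669, -0.0, 0.001]
force: [0.1, 0.1, -3.0]
finger_gap: 0.569
gripper_force: 57.1
```

Request:
{"method": "servo_tool", "body": {
  "rows": [
    [[0, 0, 0, 0, 0, 0.001, -1], [0, 0, 0, 0, 0, 0.001, -1], [0, 0, 0, 0, 0, 0, -1], [0, 0, 0, 0, 0, 0, -1]]
  ]
}}

```text
t: 21.87
tcp_pos: [0.5027, -0.4189, 0.0424]
tool_rot: [0.743, 0.669, -0.0, 0.001]
force: [0.1, 0.4, 3.0]
finger_gap: 0.569
gripper_force: 57.7
```

Request:
{"method": "servo_tool", "body": {
  "rows": [
    [[0, 0, 0, 0, 0, 0.0005, -1], [0, 0, 0, 0, 0, 0, 0.4], [0, 0, 0, 0, 0, 0, 0.4], [0, 0, 0, 0, 0, 0, 0.4], [0, 0, 0, 0, 0, 0, 0.4], [0, 0, 0, 0, 0, -0.02, 0.4], [0, 0, 0, 0, 0, -0.04, 0.4], [0, 0, 0, 0, 0, -0.04, 1]]
  ]
}}

```text
t: 22.53
tcp_pos: [0.5011, -0.4169, 0.1394]
tool_rot: [0.743, 0.669, 0.0, -0.003]
force: [0.5, -0.2, 1.0]
finger_gap: 0.824
gripper_force: 0.0
```

Request:
{"method": "servo_tool", "body": {
  "rows": [
    [[0, 0, 0, 0.0378, -0.011, -0.04, 1], [0, 0, 0, 0.0378, -0.011, -0.01, 1], [0, 0, 0, 0.0378, -0.011, 0, 1], [0, 0, 0, 0.0378, -0.011, 0, 1], [0, 0, 0, 0.0378, -0.011, 0, 1], [0, 0, 0, 0.0378, -0.011, 0, 1], [0, 0, 0, 0.0378, -0.011, 0, 1], [0, 0, 0, 0.0378, -0.011, 0, 1]]
  ]
}}

```text
t: 23.2
tcp_pos: [0.4474, -0.1165, 0.1804]
tool_rot: [0.743, 0.669, 0.0, 0.0]
force: [0.6, -1.0, -0.5]
finger_gap: 1.002
gripper_force: 0.0
```

Request:
{"method": "servo_tool", "body": {
  "rows": [
    [[0, 0, 0, 0.0378, -0.011, 0, 1], [0, 0, 0, 0.0378, -0.011, 0, 1], [0, 0, 0, 0.0378, -0.011, 0, 1], [0, 0, 0, 0.0378, -0.011, 0, 1], [0, 0, 0, 0.0378, -0.011, 0, 1], [0, 0, 0, 0.0378, -0.011, 0, 1], [0, 0, 0, 0.0378, -0.011, 0, 1], [0, 0, 0, 0.0378, -0.011, 0, 1]]
  ]
}}

```text
t: 23.87
tcp_pos: [0.3915, 0.1936, 0.1805]
tool_rot: [0.743, 0.669, 0.0, 0.0]
force: [0.6, -0.4, -1.0]
finger_gap: 1.0
gripper_force: 0.0
```

Request:
{"method": "servo_tool", "body": {
  "rows": [
    [[0, 0, -7, 0, 0, 0, 1], [0, 0, 0, 0, 0, 0, 1], [0, 0, 0, 0, 0, 0, 1], [0, 0, 0, 0, 0, 0, 1]]
  ]
}}

```text
t: 24.2
tcp_pos: [0.3925, 0.191, 0.1803]
tool_rot: [0.702, 0.712, -0.0, 0.0]
force: [0.1, -0.3, 0.4]
finger_gap: 1.001
gripper_force: 0.0
```

```bash
python3 - <<'E'
from h import *
to(.391,.201,.029,92)
wtile(np.array([.391,.2]))
save('top','t3.png',(300,150,500,290),3.5)
E
```

```text
t 24.2 pos [0.3925 0.191  0.1803] psi 90.8 tilt [ 0. -0. -1.] | wz -1.2 shift now [ 0.01   -0.0013  0.1513] shift after turn [ 0.01   -0.0011  0.1513]
seg ((389.8866271972656, 200.06227111816406), (46.534183502197266, 87.88170623779297), 2.004509687423706) [ 289  136   54   95 4451]
```

View pics/t3.png

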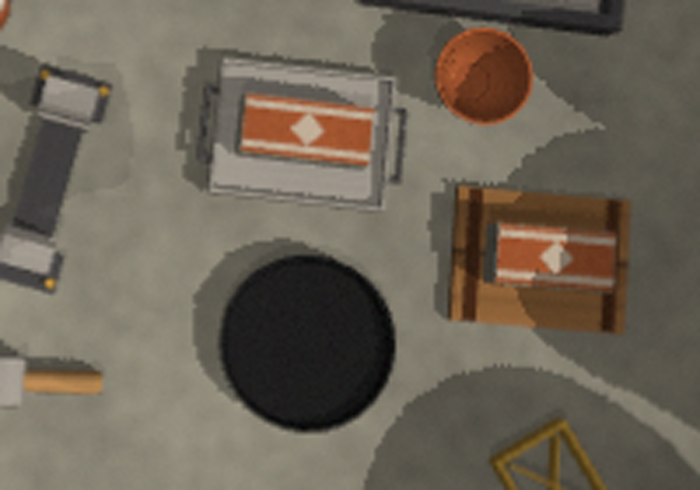

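The second tile lies flat on the board. The last tile is at (0.390, 0.200), ψ 92°.

Request:
{"method": "servo_tool", "body": {
  "rows": [
    [[0, 0, -1.2, 0, 0, 0.02, 1], [0, 0, 0, 0.0091, -0.0022, 0.035, 1], [0, 0, 0, 0, 0, 0.035, 1], [0, 0, 0, 0, 0, 0.03, 1], [0, 0, 0, 0, 0, 0.02, 1], [0, 0, 0, 0, 0, 0.011, 1], [0, 0, 0, 0, 0, 0, 1], [0, 0, 0, 0, 0, 0, -1]]
  ]
}}

```text
t: 24.97
tcp_pos: [0.3899, 0.1997, 0.0289]
tool_rot: [0.694, 0.72, -0.001, -0.0]
force: [-0.7, 0.1, -0.5]
finger_gap: 0.889
gripper_force: 0.0
```

Request:
{"method": "servo_tool", "body": {
  "rows": [
    [[0, 0, 0, 0, 0, 0, -1], [0, 0, 0, 0, 0, 0, -1], [0, 0, 0, 0, 0, 0, -1], [0, 0, 0, 0, 0, 0, -1], [0, 0, 0, 0, 0, 0, -1], [0, 0, 0, 0, 0, 0, -1]]
  ]
}}

```text
t: 25.47
tcp_pos: [0.3905, 0.2006, 0.0306]
tool_rot: [0.693, 0.72, 0.001, 0.001]
force: [0.8, -3.1, 7.6]
finger_gap: 0.569
gripper_force: 53.1
```

```bash
python3 - <<'E'
from h import *
to(.5805,.0015,.15,163)
E
```

```text
t 25.47 pos [0.3905 0.2006 0.0306] psi 92.2 tilt [ 0.003  0.    -1.   ] | wz -70.8 shift now [-0.2062  0.1826 -0.119 ] shift after turn [-0.2402 -0.1347 -0.119 ]
```

Request:
{"method": "servo_tool", "body": {
  "rows": [
    [[0, 0, 0, 0, 0, -0.02, -1], [0, 0, 0, 0, 0, -0.04, -1], [0, 0, 0, 0, 0, -0.04, -1], [0, 0, 0, -0.0258, 0.0228, -0.01, -1], [0, 0, 0, -0.0258, 0.0228, 0, -1], [0, 0, 0, -0.0258, 0.0228, 0, -1], [0, 0, 0, -0.0258, 0.0228, 0, -1], [0, 0, 0, -0.0258, 0.0228, 0, -1]]
  ]
}}

```text
t: 26.13
tcp_pos: [0.509, 0.0751, 0.14]
tool_rot: [0.693, 0.721, 0.0, 0.0]
force: [0.5, 0.8, -2.8]
finger_gap: 0.574
gripper_force: 53.8
```

Request:
{"method": "servo_tool", "body": {
  "rows": [
    [[0, 0, 0, -0.0258, 0.0228, 0, -1], [0, 0, 0, -0.0258, 0.0228, 0, -1], [0, 0, 0, -0.0258, 0.0228, 0, -1], [0, 0, -7.08, 0, 0, 0, -1], [0, 0, -7.08, 0, 0, 0, -1], [0, 0, -7.08, 0, 0, 0, -1], [0, 0, -7.08, 0, 0, 0, -1], [0, 0, -7.08, 0, 0, 0, -1]]
  ]
}}

```text
t: 26.8
tcp_pos: [0.579, 0.0016, 0.1392]
tool_rot: [0.439, 0.899, -0.0, -0.001]
force: [0.6, 0.2, -2.0]
finger_gap: 0.573
gripper_force: 53.8
```

Request:
{"method": "servo_tool", "body": {
  "rows": [
    [[0, 0, -7.08, 0, 0, 0, -1], [0, 0, -7.08, 0, 0, 0, -1], [0, 0, -7.08, 0, 0, 0, -1], [0, 0, -7.08, 0, 0, 0, -1], [0, 0, -7.08, 0, 0, 0, -1], [0, 0, 0, 0, 0, 0, -1], [0, 0, 0, 0, 0, 0, -1]]
  ]
}}

```text
t: 27.38
tcp_pos: [0.5793, 0.0017, 0.1393]
tool_rot: [0.149, 0.989, 0.0, -0.0]
force: [-0.0, 0.5, -3.0]
finger_gap: 0.568
gripper_force: 53.8
```

```bash
python3 - <<'E'
from h import *
to(.5805,.0015,.0906,163)
ci=manip.camera_info('wrist');im=manip.snapshot('wrist')
p,R,a,s=pose()
h=cv2.cvtColor(im,cv2.COLOR_BGR2HSV); m=((h[...,0]<16)&(h[...,1]>120)&(h[...,2]>60))
for u in (300,320,340):
    r=np.where(m[100:300,u])[0]
    print(u,100+r[0] if len(r) else None,(R.T@(px2w(ci,u,100+r[0],p[2]-.0006)-p)).round(4) if len(r) else '')
E
```

```text
t 27.38 pos [0.5793 0.0017 0.1393] psi 162.8 tilt [-0.001  0.    -1.   ] | wz -0.2 shift now [-0.0012  0.0002  0.0487] shift after turn [-0.0012  0.0002  0.0487]
300 190 [ 0.044  -0.0085  0.0006]
320 190 [ 0.044  -0.0002  0.0006]
340 190 [0.044  0.0081 0.0006]
```

Request:
{"method": "servo_tool", "body": {
  "rows": [
    [[0, 0, -0.2, -0.0015, 0, 0.02, -1], [0, 0, 0, 0, 0, 0.02, -1], [0, 0, 0, 0, 0, 0.008, -1], [0, 0, 0, 0, 0, 0.004, -1], [0, 0, 0, 0, 0, 0.003, -1], [0, 0, 0, 0, 0, 0.003, -1], [0, 0, 0, 0, 0, 0.003, -1], [0, 0, 0, 0, 0, 0, -1]]
  ]
}}

```text
t: 28.1
tcp_pos: [0.5814, 0.001, 0.0785]
tool_rot: [0.146, 0.989, -0.0, 0.0]
force: [0.1, -0.7, -2.2]
finger_gap: 0.573
gripper_force: 53.7
```

Request:
{"method": "servo_tool", "body": {
  "rows": [
    [[0, 0, 0, 0, 0, 0.003, -1], [0, 0, 0, 0, 0, 0.003, -1], [0, 0, 0, 0, 0, 0.003, -1], [0, 0, 0, 0, 0, 0.003, -1], [0, 0, 0, 0, 0, 0.002, -1], [0, 0, 0, 0, 0, 0, -1]]
  ]
}}

```text
t: 28.6
tcp_pos: [0.5809, 0.0011, 0.0638]
tool_rot: [0.146, 0.989, 0.0, -0.001]
force: [-0.5, -0.3, -2.4]
finger_gap: 0.569
gripper_force: 53.7
```

Request:
{"method": "servo_tool", "body": {
  "rows": [
    [[0, 0, 0, 0, 0, 0.002, -1], [0, 0, 0, 0, 0, 0.002, -1], [0, 0, 0, 0, 0, 0.001, -1], [0, 0, 0, 0, 0, 0, -1]]
  ]
}}

```text
t: 28.93
tcp_pos: [0.5811, 0.0011, 0.0591]
tool_rot: [0.146, 0.989, 0.0, -0.0]
force: [-0.3, 0.3, -2.0]
finger_gap: 0.572
gripper_force: 53.7
```

It has passed the no-go ledge, so I'll keep lowering towards the base.

Request:
{"method": "servo_tool", "body": {
  "rows": [
    [[0, 0, 0, 0, 0, 0.003, -1], [0, 0, 0, 0, 0, 0.003, -1], [0, 0, 0, 0, 0, 0.003, -1], [0, 0, 0, 0, 0, 0.003, -1], [0, 0, 0, 0, 0, 0.003, -1], [0, 0, 0, 0, 0, 0.001, -1], [0, 0, 0, 0, 0, 0, -1]]
  ]
}}

```text
t: 29.52
tcp_pos: [0.581, 0.001, 0.0429]
tool_rot: [0.146, 0.989, 0.0, -0.0]
force: [-0.5, 0.5, -2.7]
finger_gap: 0.571
gripper_force: 53.7
```

Request:
{"method": "servo_tool", "body": {
  "rows": [
    [[0, 0, 0, 0, 0, 0.001, -1], [0, 0, 0, 0, 0, 0.001, -1], [0, 0, 0, 0, 0, 0.001, -1], [0, 0, 0, 0, 0, 0, -1], [0, 0, 0, 0, 0, 0, -1]]
  ]
}}

```text
t: 29.93
tcp_pos: [0.5814, 0.001, 0.0407]
tool_rot: [0.146, 0.989, -0.0, 0.0]
force: [-1.2, -0.1, 0.2]
finger_gap: 0.567
gripper_force: 54.0
```

```bash
python3 - <<'E'
from h import *
to(.4365,-.2135,.15,163)
E
```

```text
t 29.93 pos [0.5814 0.001  0.0407] psi 163.2 tilt [ 0. -0. -1.] | wz 0.2 shift now [ 0.0767 -0.2472 -0.1093] shift after turn [ 0.0758 -0.2475 -0.1093]
```

Request:
{"method": "servo_tool", "body": {
  "rows": [
    [[0, 0, 0, 0, 0, 0.001, -1], [0, 0, 0, 0, 0, 0.0005, -1], [0, 0, 0, 0, 0, 0, -1], [0, 0, 0, 0, 0, 0, -1], [0, 0, 0, 0, 0, 0, -1]]
  ]
}}

```text
t: 30.35
tcp_pos: [0.5814, 0.001, 0.0407]
tool_rot: [0.146, 0.989, -0.0, 0.0]
force: [-2.2, -0.8, 9.6]
finger_gap: 0.573
gripper_force: 55.2
```

Request:
{"method": "servo_tool", "body": {
  "rows": [
    [[0, 0, 0, 0, 0, -0.01, -1], [0, 0, 0, 0, 0, -0.02, -1], [0, 0, 0, 0, 0, -0.04, -1], [0, 0, 0, 0, 0, -0.03, -1], [0, 0, 0, 0, 0, 0, -1], [0, 0, 0, 0.0108, -0.0353, 0, -1], [0, 0, 0, 0.0108, -0.0353, 0, -1], [0, 0, 0, 0.0108, -0.0353, 0, -1]]
  ]
}}

```text
t: 31.02
tcp_pos: [0.5187, -0.0912, 0.1387]
tool_rot: [0.145, 0.989, -0.0, -0.0]
force: [-0.5, -0.6, -2.8]
finger_gap: 0.569
gripper_force: 53.8
```

Request:
{"method": "servo_tool", "body": {
  "rows": [
    [[0, 0, 0, 0.0108, -0.0353, 0, -1], [0, 0, 0, 0.0108, -0.0353, 0, -1], [0, 0, 0, 0.0108, -0.0353, 0, -1], [0, 0, 0, 0.0108, -0.0353, 0, -1], [0, 0, 0, 0, 0, 0.03, -1], [0, 0, 0, 0, 0, 0.03, -1], [0, 0, 0, 0, 0, 0, -1], [0, 0, 0, 0, 0, 0, -1]]
  ]
}}

```text
t: 31.68
tcp_pos: [0.4361, -0.2128, 0.0775]
tool_rot: [0.146, 0.989, 0.001, -0.002]
force: [0.7, 0.3, -1.5]
finger_gap: 0.569
gripper_force: 53.8
```

```bash
python3 - <<'E'
from h import *
to(.4365,-.2145,.0406,163)
E
```

```text
t 31.68 pos [ 0.4361 -0.2128  0.0775] psi 163.2 tilt [-0.004  0.003 -1.   ] | wz 0.2 shift now [-0.0011 -0.0016  0.0369] shift after turn [-0.0011 -0.0016  0.0369]
```

Request:
{"method": "servo_tool", "body": {
  "rows": [
    [[0, 0, 0, -0.001, -0.001, 0.015, -1], [0, 0, 0, 0, 0, 0.012, -1], [0, 0, 0, 0, 0, 0.005, -1], [0, 0, 0, 0, 0, 0.002, -1], [0, 0, 0, 0, 0, 0.001, -1], [0, 0, 0, 0, 0, 0, -1], [0, 0, 0, 0, 0, 0, -1]]
  ]
}}

```text
t: 32.27
tcp_pos: [0.4386, -0.215, 0.0447]
tool_rot: [0.146, 0.989, -0.0, 0.001]
force: [0.3, -0.3, -1.8]
finger_gap: 0.574
gripper_force: 53.8
```

Request:
{"method": "servo_tool", "body": {
  "rows": [
    [[0, 0, 0, 0, 0, 0.001, -1], [0, 0, 0, 0, 0, 0.001, -1], [0, 0, 0, 0, 0, 0, -1], [0, 0, 0, 0, 0, 0, -1]]
  ]
}}

```text
t: 32.6
tcp_pos: [0.4381, -0.2149, 0.0419]
tool_rot: [0.146, 0.989, 0.0, -0.0]
force: [0.4, 0.1, -2.5]
finger_gap: 0.572
gripper_force: 53.8
```

Request:
{"method": "servo_tool", "body": {
  "rows": [
    [[0, 0, 0, 0, 0, 0.001, -1], [0, 0, 0, 0, 0, 0.001, -1], [0, 0, 0, 0, 0, 0, -1], [0, 0, 0, 0, 0, 0, -1]]
  ]
}}

```text
t: 32.93
tcp_pos: [0.4382, -0.215, 0.0406]
tool_rot: [0.146, 0.989, -0.0, 0.0]
force: [-1.0, 0.4, 6.2]
finger_gap: 0.571
gripper_force: 54.8
```

Request:
{"method": "servo_tool", "body": {
  "rows": [
    [[0, 0, 0, 0, 0, 0, 0.4], [0, 0, 0, 0, 0, 0, 0.4], [0, 0, 0, 0, 0, 0, 0.4], [0, 0, 0, 0, 0, 0, 0.4], [0, 0, 0, 0, 0, -0.02, 0.4], [0, 0, 0, 0, 0, -0.04, 0.4], [0, 0, 0, 0, 0, -0.04, 0.4], [0, 0, 0, 0, 0, -0.04, 0.4]]
  ]
}}

```text
t: 33.6
tcp_pos: [0.4375, -0.2145, 0.1809]
tool_rot: [0.146, 0.989, 0.001, -0.001]
force: [1.1, -1.2, -0.7]
finger_gap: 0.702
gripper_force: 0.0
```

Request:
{"method": "servo_tool", "body": {
  "rows": [
    [[0, 0, 0, 0, 0.04, -0.02, 0.4], [0, 0, 0, 0, 0.04, 0, 0.4], [0, 0, 0, 0, 0.04, 0, 0.4], [0, 0, 0, 0, 0.04, 0, 0.4], [0, 0, 0, 0, 0.03, 0, 0.4], [0, 0, 0, 0, 0.02, 0, 0.4], [0, 0, 0, 0, 0, 0, 0.4], [0, 0, 0, 0, 0, 0, 0.4]]
  ]
}}

```text
t: 34.27
tcp_pos: [0.4979, -0.0156, 0.1983]
tool_rot: [0.145, 0.989, -0.0, -0.0]
force: [0.6, 0.6, 0.3]
finger_gap: 0.699
gripper_force: 0.0
```

```bash
python3 - <<'E'
from h import *
save('top','t4.png',(330,150,500,290),3.5)
print(pose()[0])
E
```

```text
[ 0.4977959  -0.01648793  0.19833128]
```

View pics/t4.png

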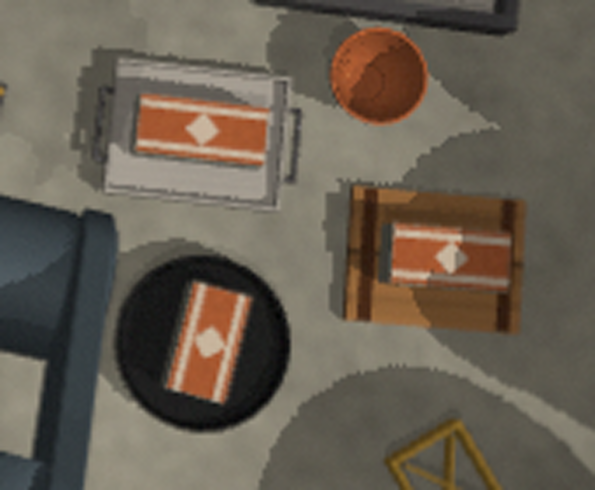

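All three tiles lie flat in their places: tray (203,130), board (450,257) and pan (210,343). The arm is clear of everything.

```bash
python3 -c "
from station import manip
print(manip.sign_off())"
```

```text
the job is handed in; nothing more can be done
None
```

All three tiles were gauged and put away flat: the too-long one in the tray, the good one on the board and the too-short one in the pan. I handed the job in at about 34 s; no verdict came back.

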